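# Tuck a test strip under the stage's hold-down leaf and hold it flat

## Robot

A 6-joint arm with a two-finger parallel gripper is mounted at the origin on the work surface. World frame = base frame: x ahead of the robot, y to its left, z up, the work surface at z = 0. Lengths are in m, angles in rad, forces in N, time in s.
With the tool pointing down it reaches from about 0.25 to 0.775 m from the base axis. Payload 8.9 kg.
Tool frame: the origin (TCP) lies at the very end of the fingers, on their centre line; the grasp point (between the pads) lies 19 mm behind it; z points along the fingers, y is the line along which they close (so a half turn about z gives the same grasp; the last joint's range is limited). The gripper opens to 85 mm and grips with 20 to 120 N. Pads are 22 mm wide; open, the fingers measure 114 mm over their backs; the gripper's body (76 mm by 85 mm) begins 54 mm behind the grasp point. The pads swing forward as they close: fully open they stand 13 mm farther back than shut.
Start: joints at [-0.139, 0.291, -0.153, 1.127, 0, 1.431], TCP at [0.525, 0, 0.196] pointing down, gripper open.
Joint ranges: [-2.52, 2.52], [-0.91, 1.74], [-1.3, 1.37], [-1.96, 2.02], [-1.52, 1.47], [-3.14, 3.14]. Speed limits (rad/s): [2.22, 2.22, 2.79, 3.14, 3.14, 3.14].

## Interface

Orientations are given as a unit quaternion [w, x, y, z].
In Python, from station import * gives the robot as it stands. The module is installed in compiled form; this text tells all that it offers.
- The arm moves only by the tool servo_tool, never from a script. Its argument "rows" is a list that holds one entry, the list of rows, each a list of 7 numbers: the closure, from 0 (fully open) to 1 (shut), then the shift along the world's x, y, z in m, then the turn, a rotation vector about the world's x, y, z in degrees. A call has 1 to 10 rows; each row shifts and turns the commanded pose from where the row before left it; what a row does not reach is not made up. A row lasts 1/8 s, in which the tool goes at most 62.5 mm and 10.7 degrees, less where a joint would pass 70% of its speed; a pose out of reach is approached as far as the arm can. A call is refused whole if a number of a shift passes 0.0625 or a number of a turn 10.7, either way. A call with a gripper value outside its range is refused whole. The fingers move at their own pace and stop on an object; "squeeze" is the grip in N (left out, the last holds). Time passes only in rows, so rows that do not move let the fingers close. It gives the time, the measured TCP pose, the force, the opening and the grip force at its end, in the units of the state.
- get_state(): the state, without advancing time (a new reading comes with each control period).
- capture(name): name is "scene" or "side" or "wrist"; returns the picture (384x512x3 uint8, red, green, blue); there is no depth.
- calibration(name): a dict with "intrinsics" (3x3 intrinsics, pixels), "pose" (4x4, takes a point from camera to world coordinates); the wrist camera has in their place "hand_eye" (4x4, takes a point from camera to tool coordinates, whose origin is the TCP and whose axes are the flange's). Camera axes: x right, y down, z forward; pixel columns grow to the right and rows downward; lengths in m; the calibration is good to about 2 mm. A picture is of the moment at which its call begins: read the wrist's pose just before it. calibration takes no time and is no camera call.
- sign_off(): hands the job in; it is judged then, once.
The state is a dict: "time_s": time; "joints": joint angles; "joint_vel": joint speeds; "tau": joint torques, N m; "ee_pos": TCP position; "ee_rot": TCP orientation; "force": force on the tool from outside, world axes, zero at the start; "moment": the same for the moment, N m; "grip_width": finger opening in m; "gripper_force": force on a finger pad.
Only numpy, scipy, OpenCV 4.12 (cv2) and the standard library are available. Lean on these libraries where they do the work, as an engineer would, in place of code of your own. Each camera call takes 0.05 s, during which the arm holds its last target. There are 200 camera calls.

## Task

On this optics bench, first blow the dust off the measuring stage: press the red nozzle cap of the clamped air canister fully down and let it spring back up. Then take the test strip by its blue upright tab and, keeping it flat on the steel deck, centred and square to the stage, slide its free edge under the amber leaf up to the black stop bar without lifting the leaf. Finish while holding: keep the strip pressed down flat and firmly on the deck with the gripper, do not let go, and leave the bottle, the beaker and the roller where they stand.

Things in the scene. Friction and masses are not known exactly. Their poses are not given: they have to be found in the camera images.
- stage: Fixed stage: steel block 170 (x) x 120 (y) mm on a black foot 200 x 150. Origin at the centre of its underside; the flat deck is 40 mm above it. x: the direction the strip is slid in, from the open front (-85 mm) to the leaf's hinge (+75 mm); z up. Two black guide lines along x, at y = +-24 mm, mark the strip's place. Black hinge lugs 18 mm above the deck at x = 77, y = +-53 mm.
- stop (a point): Point on the deck at the middle of the near face of the black stop bar, which lies across the deck under the leaf: x = +62, y = 0, z = 40 mm in the stage's frame. The bar is 7 mm high and 90 mm wide (y). Axes as the stage's.
- leaf_edge (a point): Middle of the free (front) edge of the amber translucent leaf, 55 mm long (x), 90 mm wide (y), 3 mm thick; this point is at mid-thickness, at x = +20 mm in the stage's frame and 49.5 mm above the stage's underside. With the leaf down, the gap between deck and leaf is 8 mm high. Axes as the stage's.
- leaf (a joint): Hinge angle of the leaf (rad): 0 = down and level (a stop keeps it from going lower), grows as its free edge is lifted (0.1 rad = about 5 mm). It is light and lifts at a touch from below. The hinge runs along y at x = +75 mm in the stage's frame.
- cap_top (a point): Centre of the top of the round red nozzle cap, 32 mm diameter, 18 mm high, on the blue and white air canister (56 mm diameter) fixed upright in a clamp with a foot 85 x 85 mm, beside the stage on its +y side. The top is 186 mm above the table when up. z up; the white spout points along -y, at the stage.
- cap (a joint): How far the nozzle cap is pressed down (m): 0 = up, 0.008 = fully down on a hard stop. A spring brings it back; it needs about 2.4 N to start and 7.2 N fully down.
- strip_tab (a point): Centre of the blue upright tab (8 mm thick in x, 40 wide, 45 high) of the loose test strip, a flat copper-coloured plate 110 (x) x 44 x 4 mm thick, 0.07 to 0.14 kg. The tab stands on the plate near its back end; its centre is 26.5 mm above the plate's underside, its top 49 mm. x: from the tab to the free leading edge, 105 mm ahead; z up. It starts flat on the table, right (-y) of the stage.
- strip_lead (a point): Middle of the strip's free leading edge (opposite the tab), at the underside of the plate. Axes are the strip's.
- reagent: White plastic reagent bottle, 56 mm diameter, 120 mm high, loose; origin at the centre of its underside. Leave alone.
- beaker: White ceramic beaker, 64 mm diameter, 80 mm high, loose; origin at the centre of its underside. Leave alone.
- roller: Black plastic roller standing on end, 60 mm diameter, 40 mm high, loose; origin at the centre of its underside. Leave alone.
There are look-alikes about, which are no part of the job. Leave any yellow look-alike of the part that bears cap_top alone. Of the things shaped like the part that bears strip_tab, the copper one is meant.

How it is judged:
On the way, in this order (a step that is already met when the one before it is completed fails the run):
1. the nozzle cap is pressed fully down (at least 6 mm of its 8 mm) (value of joint cap above 0.006 m), for 0.1 s.
2. the nozzle cap is let up again (within 2 mm) (value of joint cap below 0.002 m), for 0.1 s.
3. the strip's leading edge is at least 10 mm under the leaf, the strip low on the deck (x of strip_lead in the frame of stage between 0.03 and 0.07 m and z of strip_lead in the frame of stage between 0.035 and 0.045 m and y of strip_lead in the frame of stage between -0.03 and 0.03 m), for 0.1 s.
At the end, for the whole second after the job is handed in: Strip held by the gripper (over 3 N), pressing on the deck with over 4 N, at rest; leading edge within 6 mm of the stop, 8 mm of the centre line, 2.5 mm of the deck; square within 0.08 rad, flat within 0.04; leaf down (under 0.06 rad), cap up (within 2 mm) (x of strip_lead in the frame of stage between 0.056 and 0.066 m and y of strip_lead in the frame of stage between -0.008 and 0.008 m and z of strip_lead in the frame of stage between 0.037 and 0.0425 m and angle between the z axis of strip_tab and the z axis of stage, either way round below 0.04 rad and angle between the x axis of strip_tab and the x axis of stage, either way round below 0.08 rad and contact force between strip and stage above 4 N and contact force between the fingers and strip above 3 N and linear speed of strip below 0.02 m/s and value of joint leaf below 0.06 rad and value of joint cap below 0.002 m); the arm keeps its last pose, push and grip.
It fails at once if the leaf is lifted by more than 0.1 rad (about 5 mm at its edge) (value of joint leaf above 0.1 rad).
It fails at once if the reagent is pushed more than 20 mm or tipped (distance of reagent from where it was at the start of the episode above 0.02 m or angle between reagent's own z axis and vertical above 0.3 rad).
It fails at once if the beaker is pushed more than 20 mm or tipped (distance of beaker from where it was at the start of the episode above 0.02 m or angle between beaker's own z axis and vertical above 0.3 rad).
It fails at once if the roller is pushed more than 20 mm or tipped (distance of roller from where it was at the start of the episode above 0.02 m or angle between roller's own z axis and vertical above 0.3 rad).
It also fails if it takes over 64 s, if anything falls off the work surface, if the arm or the gripper's body presses on something with over 40 N, if the wrist force passes 120 N, or if a joint passes its speed limit or range.

## Working session

There is one attempt and no reset: what is moved stays moved. The work goes in short steps, Python scripts to look and compute and a tool call to move; the robot and the scene stay as the last step left them, time stands still between calls to the robot, and variables do not carry over. Pictures are saved under pics/ and viewed, at most 10 in all, crops included, and the job is handed in when it is done.

Besides the shell and the picture viewer there is one more tool, called as name([rows], argument=value, ...), one row to a line, values as JSON. servo_tool: Moves the arm, as the interface text tells. Its arguments: {"type":"object","properties":{"rows":{"type":"array"},"squeeze":{"type":"number"}},"required":["rows"]}

```bash
mkdir -p pics; cat > h.py <<'E'
from station import *
import numpy as np, cv2
from scipy.spatial.transform import Rotation as R
def save(im,n): cv2.imwrite(f'pics/{n}.png',im[:,:,::-1])
def cam(name):
    c=calibration(name); K=np.array(c['intrinsics'])
    if 'pose' in c: return K,np.array(c['pose'])
    s=get_state(); q=s['ee_rot']; T=np.eye(4); T[:3,:3]=R.from_quat([q[1],q[2],q[3],q[0]]).as_matrix(); T[:3,3]=s['ee_pos']
    return K,T@np.array(c['hand_eye'])
def ray(K,T,px,z):
    d=T[:3,:3]@np.linalg.solve(K,[px[0],px[1],1]); o=T[:3,3]
    return o+d*(z-o[2])/d[2]
def proj(K,T,p):
    q=K@(T[:3,:3].T@(np.atleast_2d(p)-T[:3,3]).T); return (q[:2]/q[2]).T
E
python3 - <<'E'
from h import *
for n in ['scene','side']:
    K,T=cam(n); print(n,K.round(1).tolist(),T.round(3).tolist())
    im=capture(n); np.save(n+'.npy',im); save(cv2.resize(im,(800,600),interpolation=cv2.INTER_CUBIC),n)
print(get_state())
E
```

```text
scene [[425.6, 0.0, 261.8], [0.0, 425.6, 194.9], [0.0, 0.0, 1.0]] [[0.366, 0.53, -0.765, 1.466], [0.931, -0.214, 0.296, -0.371], [-0.007, -0.821, -0.571, 0.838], [0.0, 0.0, 0.0, 1.0]]
side [[475.4, 0.0, 258.2], [0.0, 475.4, 193.5], [0.0, 0.0, 1.0]] [[0.993, -0.081, 0.088, 0.438], [-0.119, -0.749, 0.652, -0.728], [0.013, -0.658, -0.753, 0.992], [0.0, 0.0, 0.0, 1.0]]
{'time_s': 0.1, 'joints': array([-1.39333370e-01,  2.91192978e-01, -1.54024872e-01,  1.12669296e+00,
       -9.29301931e-07,  1.43150461e+00]), 'joint_vel': array([ 1.99745085e-03, -1.06359925e-03,  1.68493238e-03,  6.87921107e-05,
       -2.25594749e-03, -2.28981963e-03]), 'tau': array([ 6.19868915e-04, -5.37977386e+01,  3.31919432e+01,  9.26249544e-03,
       -2.26563770e-04,  3.33016703e-05]), 'ee_pos': array([5.24586316e-01, 4.39836110e-05, 1.95215534e-01]), 'ee_rot': array([-4.44648092e-04,  7.07121398e-01,  7.07091944e-01, -3.35867126e-04]), 'force': array([-0.85019307, -0.67149841,  0.79942265]), 'moment': array([-0.04346804, -0.0190086 ,  0.00652766]), 'gripper_force': 0.0, 'grip_width': 0.08563189003117894}
```

View pics/scene.png

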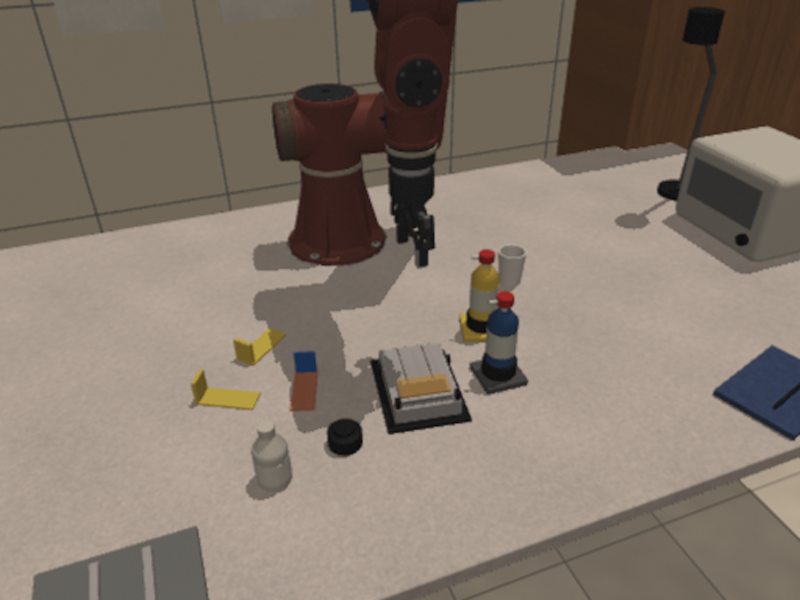

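View pics/side.png

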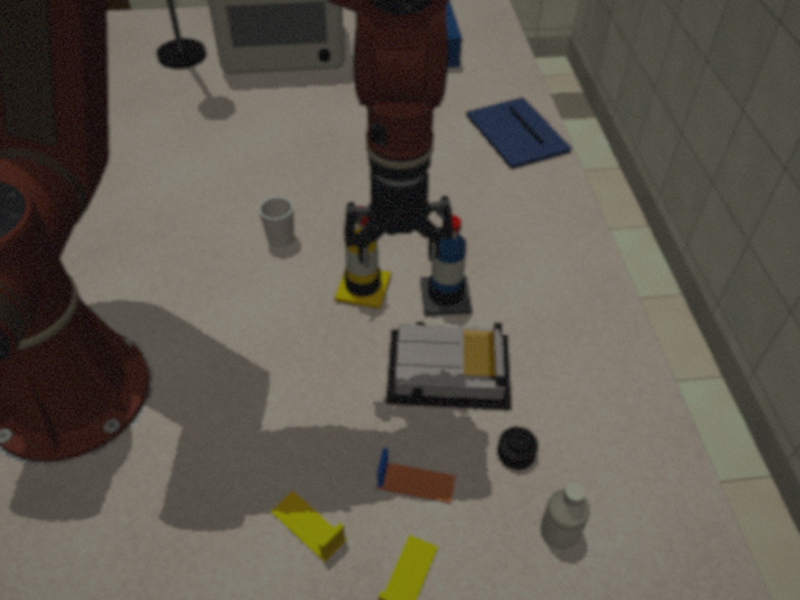

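Scene image: cap candidates are red-on-blue (505,300), the one meant, and red-on-yellow (487,257), the decoy. Strip candidates are copper/blue (305,380), the one meant, and two yellow ones at (260,345) and (225,395). The stage is at (420,385), the roller at (345,436), the bottle at (271,460) and the beaker at (511,265). Next, a close crop.

```bash
python3 - <<'E'
from h import *
a=np.load('scene.npy');b=np.load('side.npy')
A=cv2.resize(a[180:280,175:345],None,fx=4.6,fy=4.6,interpolation=cv2.INTER_CUBIC)[:, :782]
B=cv2.resize(b[195:325,225:355],None,fx=4.6,fy=4.6,interpolation=cv2.INTER_CUBIC)
save(np.clip(A*1.3,0,255).astype('uint8'),'cA'); save(np.clip(B*1.3,0,255).astype('uint8'),'cB')
for n,im in (('scene',a),('side',b)):
    K,T=cam(n); h=cv2.cvtColor(im,cv2.COLOR_RGB2HSV).astype(int)
    for nm,m in (('red',((h[...,0]<5)|(h[...,0]>175))&(h[...,1]>190)&(h[...,2]>110)),('amber',(h[...,0]>12)&(h[...,0]<22)&(h[...,1]>120)&(h[...,2]>100)),('copper',(h[...,0]>4)&(h[...,0]<12)&(h[...,1]>120)&(h[...,2]>70)),('blue',(h[...,0]>100)&(h[...,0]<125)&(h[...,1]>150)&(h[...,2]>60))):
        k,l,st,ce=cv2.connectedComponentsWithStats(m.astype('uint8'))
        for i in range(1,k):
            if st[i,4]>25 and ce[i][1]>120: print(n,nm,st[i],ce[i].round(1))
E
```

```text
scene red [307 161   9   4  26] [311.  162.3]
scene red [319 187  10   6  40] [323.1 189.4]
scene amber [254 240  34  15 341] [270.5 246.8]
scene copper [186 239  17  24 335] [194.3 250.3]
scene blue [189 226  13  12 145] [195.  231.5]
side amber [297 212  16  28 325] [304.1 224.6]
side copper [  3 281  11   8  28] [  8.7 284.6]
side copper [245 297  46  24 620] [267.9 308.6]
side blue [243 288   4  20  37] [244.5 296.9]
```

View pics/cA.png

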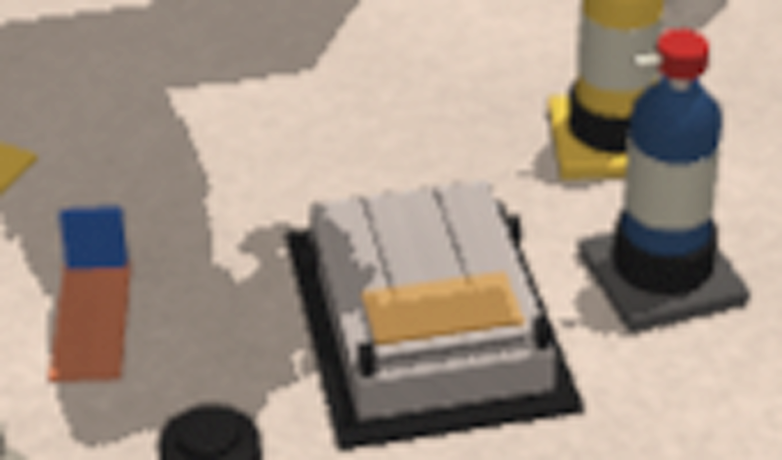

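View pics/cB.png

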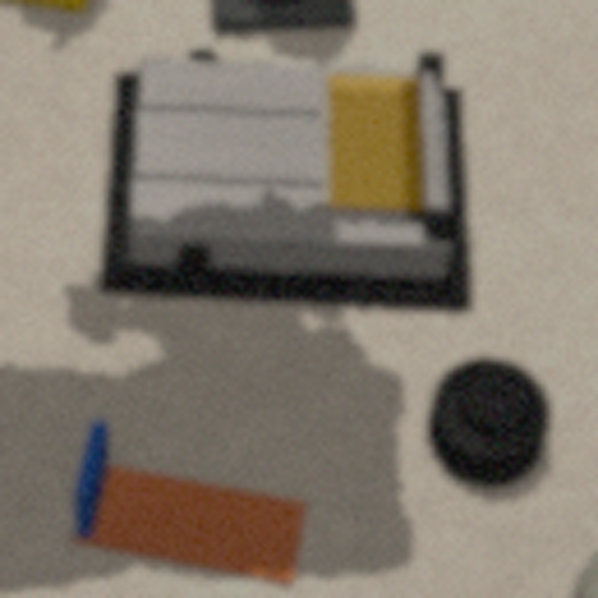

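The crops show the copper strip with its blue tab at A(95,240), and the blue canister with its red cap at A(683,45). Stage, leaf and foot corners are clear. The leaf's front edge faces -x (towards the robot). Next, fit the poses.

```bash
cat > fit.py <<'E'
from h import *
from scipy.optimize import least_squares
C={n:cam(n) for n in ('scene','side')}
off={'scene':(175,180),'side':(225,195)}
def px(n,p): return (np.array(p)+.5)/4.6-.5+off[n]
def fit(obs,x0,nm):
    def pr(v,n,l):
        c,s=np.cos(v[2]),np.sin(v[2]); return proj(*C[n],[v[0]+c*l[0]-s*l[1],v[1]+s*l[0]+c*l[1],l[2]])[0]
    f=lambda v:np.concatenate([pr(v,n,np.array(l)/1e3)-px(n,p) for n,p,l in obs])
    r=least_squares(f,x0,loss='soft_l1'); print(nm,r.x.round(4),'yaw deg',np.degrees(r.x[2]).round(2)); print(r.fun.round(1).reshape(-1,2).tolist()); return r.x
if __name__=='__main__':
    st=[('side',(104,288),(-100,-75,0)),('side',(468,306),(100,-75,0)),('side',(332,76),(20,45,51)),('side',(330,210),(20,-45,51)),
    ('side',(140,107),(-85,24,40)),('side',(135,178),(-85,-24,40)),
    ('scene',(340,448),(100,-75,0)),('scene',(582,410),(100,75,0)),('scene',(363,290),(20,-45,51)),('scene',(513,272),(20,45,51)),('scene',(524,325),(75,45,51)),('scene',(372,342),(75,-45,51)),('scene',(363,197),(-85,-24,40)),('scene',(438,190),(-85,24,40))]
    fit(st,[.6,0,0],'stage')
    fit([o for o in st if o[0]=='side'],[.6,0,0],'stage side'); fit([o for o in st if o[0]!='side'],[.6,0,0],'stage scene')
    # strip frame: tab centre xy; lead at +105; tab x+-4,y+-20
    sp=[('side',(78,541),(-5,-22,0)),('side',(291,582),(105,-22,0)),('side',(304,503),(105,22,4)),('side',(99,422),(0,20,49)),
    ('scene',(50,381),(105,-22,2)),('scene',(121,380),(105,22,2)),('scene',(60,210),(0,-20,49)),('scene',(122,206),(0,20,49)),('scene',(64,268),(4,-20,4)),('scene',(127,267),(4,20,4))]
    fit(sp,[.55,-.2,0],'strip')
    K,T=C['scene']; print('cap',ray(K,T,px('scene',(683,42)),.186))
    K,T=C['side']; print('cap side guess',ray(K,T,(455/1.5625,219/1.5625),.186))
    for n,p,z in (('scene',(345/1.5625,428/1.5625),.04),('side',(518/1.5625,440/1.5625),.04)): print('roller',ray(*C[n],p,z))
    print('beaker',ray(*C['side'],(278/1.5625,205/1.5625),.08),'ycap',ray(*C['scene'],(487/1.5625,254/1.5625),.186))
    print('bottle',ray(*C['side'],(575/1.5625,492/1.5625),.12))
    print('hand_eye',calibration('wrist'))
E
python3 fit.py
```

```text
stage [ 0.6097 -0.0225 -0.18  ] yaw deg -10.31
[[-1.4, 1.7], [0.5, 2.5], [-0.5, -0.2], [-0.4, -0.5], [-0.4, -0.1], [-0.6, -0.3], [-0.5, 1.1], [0.8, 1.4], [-0.1, 0.3], [-1.3, -0.0], [1.1, 1.5], [1.6, 2.4], [0.6, -0.4], [-0.1, -0.8]]
stage side [ 0.6109 -0.0215 -0.1733] yaw deg -9.93
[[-0.7, 1.5], [1.1, 1.9], [-0.2, -0.6], [0.2, -1.0], [-0.0, -0.3], [-0.1, -0.5]]
stage scene [ 0.6064 -0.0221 -0.1814] yaw deg -10.39
[[-0.8, 0.2], [0.4, 0.6], [-0.4, -0.5], [-1.6, -0.8], [0.7, 0.7], [1.2, 1.5], [0.4, -1.0], [-0.3, -1.5]]
strip [ 0.4816 -0.2031 -0.3146] yaw deg -18.02
[[-1.5, 1.0], [0.1, 1.1], [0.3, 0.0], [-0.1, 0.2], [0.3, -0.1], [0.6, -0.6], [0.1, 0.5], [0.3, 0.7], [0.7, 0.4], [0.5, 0.0]]
cap [0.62836201 0.1328731  0.186     ]
cap side guess [0.63516876 0.13748272 0.186     ]
roller [ 0.69112724 -0.18697123  0.04      ]
roller [ 0.68459529 -0.1877684   0.04      ]
beaker [0.34363482 0.32255333 0.08      ] ycap [0.49095593 0.16793341 0.186     ]
bottle [ 0.71981262 -0.31587599  0.12      ]
hand_eye {'intrinsics': array([[299.51743044,   0.        , 252.47567358],
       [  0.        , 299.51743044, 189.79021622],
       [  0.        ,   0.        ,   1.        ]]), 'hand_eye': array([[-7.73291211e-04, -9.50118273e-01, -3.11888874e-01,
         8.07638635e-02],
       [ 9.99998936e-01, -1.12047462e-03,  9.33964124e-04,
         6.04767237e-04],
       [-1.23683995e-03, -3.11887820e-01,  9.50118128e-01,
        -1.79383623e-01],
       [ 0.00000000e+00,  0.00000000e+00,  0.00000000e+00,
         1.00000000e+00]])}
```

servo_tool([
  [[1,0,0,0.03,0,0,0],[1,0.025,0.03,0.005,0,0,0],[1,0.04,0.055,0,0,0,0],[1,0.04,0.05,0,0,0,0],[1,0,0,0,0,0,0],[1,0,0,-0.02,0,0,0],[1,0,0,-0.012,0,0,0],[1,0,0,0,0,0,0]],
], squeeze=40)

```text
time_s: 1.1
ee_pos: [0.6248, 0.1288, 0.1979]
ee_rot: [-0.001, 0.707, 0.707, -0.001]
force: [-0.8, 0.6, 0.2]
grip_width: 0.0001
gripper_force: 0.0
```

```bash
python3 - <<'E'
from h import *
im=capture('scene'); jm=capture('side'); s=get_state(); print(s['ee_pos'])
for n in ('scene','side'): print(n,proj(*cam(n),s['ee_pos']))
A=cv2.resize(im[130:230,260:350],None,fx=4.4,fy=4.4,interpolation=cv2.INTER_CUBIC)
B=cv2.resize(jm[90:190,240:330],None,fx=4.4,fy=4.4,interpolation=cv2.INTER_CUBIC)
save(np.clip(np.hstack([A,B])*1.3,0,255).astype('uint8'),'cap')
E
```

```text
[0.62580251 0.12893576 0.19930355]
scene [[321.71868724 184.49403818]]
side [[288.3747948  138.76688221]]
```

View pics/cap.png

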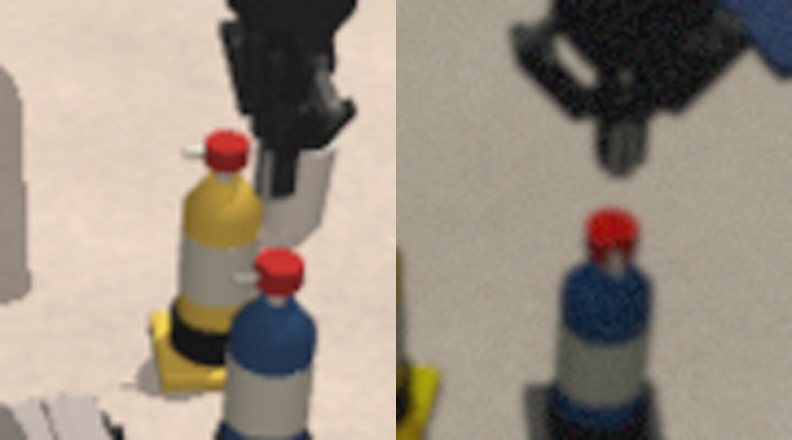

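```bash
python3 - <<'E'
from h import *
def tri(a,b):
    A=[];y=[]
    for n,p in (('scene',a),('side',b)):
        K,T=cam(n); d=T[:3,:3]@np.linalg.solve(K,[*p,1]); d/=np.linalg.norm(d); P=np.eye(3)-np.outer(d,d); A.append(P); y.append(P@T[:3,3])
    x=np.linalg.lstsq(np.vstack(A),np.hstack(y),rcond=None)[0]; return x,[np.round(proj(*cam(n),x)[0]-p,1) for n,p in (('scene',a),('side',b))]
print('tip',tri((324,174),(291.4,129.8)))
print('cap',tri((323.6,188.6),(288.9,140.5)))
print(get_state()['time_s'],get_state()['ee_pos'])
E
```

```text
tip (array([0.63046435, 0.12839   , 0.23266649]), [array([-0.7,  1. ]), array([-0.2, -1.3])])
cap (array([0.62894577, 0.1345523 , 0.18712464]), [array([ 0.2, -0.2]), array([0.1, 0.3])])
1.2 [0.62580251 0.12893576 0.19930355]
```

```bash
python3 - <<'E'
from h import *
for i in range(2):
    im=capture('scene'); jm=capture('side')
A=cv2.resize(im[130:230,260:350],None,fx=4.4,fy=4.4,interpolation=cv2.INTER_CUBIC)
B=cv2.resize(jm[90:190,240:330],None,fx=4.4,fy=4.4,interpolation=cv2.INTER_CUBIC)
o=cv2.imread('pics/cap.png')[:,:,::-1]; n=np.clip(np.hstack([A,B])*1.3,0,255).astype('uint8')
print(np.abs(o.astype(int)-n).mean(), get_state()['ee_pos'],get_state()['joints'].round(3),get_state()['grip_width'])
d=(n[:,:,:].max(2)<70)
print('scene lowest dark rows near tip',np.where(d[:230,240:310].any(1))[0].max(),'side',np.where(d[:200,590:660].any(1))[0].max())
E
```

```text
2.247315962656872 [0.62609818 0.12924599 0.19938004] [ 0.089  0.512  0.194  1.251 -0.     1.66 ] -8.999175065554182e-05
scene lowest dark rows near tip 195 side 170
```

servo_tool([
  [[1,0.003,0.0055,0,0,0,0],[1,0,0,-0.005,0,0,0],[1,0,0,-0.005,0,0,0],[1,0,0,-0.004,0,0,0],[1,0,0,0,0,0,0]],
])

```text
time_s: 2.02
ee_pos: [0.6285, 0.1348, 0.1842]
ee_rot: [-0.0, 0.707, 0.707, -0.0]
force: [0.2, -0.3, 0.2]
grip_width: -0.0
gripper_force: 0.0
```

servo_tool([
  [[1,0,0,-0.003,0,0,0],[1,0,0,-0.003,0,0,0],[1,0,0,0,0,0,0]],
])

```text
time_s: 2.4
ee_pos: [0.6286, 0.1348, 0.1784]
ee_rot: [-0.0, 0.707, 0.707, -0.0]
force: [0.4, 0.2, -0.1]
grip_width: -0.0003
gripper_force: 0.0
```

```bash
python3 - <<'E'
from h import *
im=capture('scene'); jm=capture('side'); w=capture('wrist')
A=cv2.resize(im[130:230,260:350],None,fx=4.4,fy=4.4,interpolation=cv2.INTER_CUBIC)
B=cv2.resize(jm[90:190,240:330],None,fx=4.4,fy=4.4,interpolation=cv2.INTER_CUBIC)
n=np.clip(np.hstack([A,B])*1.3,0,255).astype('uint8')
d=n.max(2)<70
print('scene',np.where(d[:230,240:310].any(1))[0].max(),'side',np.where(d[:200,590:660].any(1))[0].max())
save(cv2.resize(w,(640,480)),'w1'); print(get_state()['force'],get_state()['ee_pos'])
E
```

```text
scene 225 side 192
[ 0.56344843 -0.18570681 -0.05476477] [0.6288487  0.13483715 0.1788099 ]
```

View pics/w1.png

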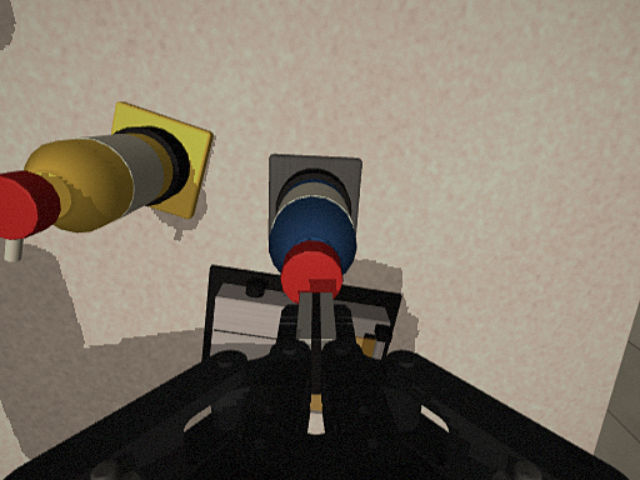

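servo_tool([
  [[1,0,0,-0.005,0,0,0],[1,0,0,-0.005,0,0,0],[1,0,0,-0.004,0,0,0],[1,0,0,0,0,0,0]],
])

```text
time_s: 3.05
ee_pos: [0.6285, 0.1348, 0.1642]
ee_rot: [-0.0, 0.707, 0.707, -0.0]
force: [-0.2, 0.3, 0.5]
grip_width: 0.0002
gripper_force: 0.0
```

servo_tool([
  [[1,0,0,-0.003,0,0,0],[1,0,0,-0.003,0,0,0],[1,0,0,0,0,0,0]],
])

```text
time_s: 3.42
ee_pos: [0.6286, 0.1348, 0.1584]
ee_rot: [-0.0, 0.707, 0.707, -0.0]
force: [0.1, 0.8, 0.7]
grip_width: -0.0
gripper_force: 0.0
```

servo_tool([
  [[1,0,0,-0.003,0,0,0],[1,0,0,0,0,0,0]],
])

```text
time_s: 3.68
ee_pos: [0.6287, 0.1348, 0.1554]
ee_rot: [-0.0, 0.707, 0.707, -0.0]
force: [-0.2, -0.0, 0.1]
grip_width: -0.0003
gripper_force: 0.0
```

servo_tool([
  [[1,0,0,-0.003,0,0,0],[1,0,0,0,0,0,0]],
])

```text
time_s: 3.92
ee_pos: [0.6286, 0.1348, 0.1524]
ee_rot: [-0.0, 0.707, 0.707, -0.0]
force: [-0.6, -0.9, 0.4]
grip_width: -0.0
gripper_force: 0.0
```

```bash
python3 - <<'E'
from h import *
im=capture('scene'); jm=capture('side'); w=capture('wrist')
A=cv2.resize(im[150:210,280:350],None,fx=5.5,fy=5.5,interpolation=cv2.INTER_CUBIC)
B=cv2.resize(jm[110:170,255:325],None,fx=5.5,fy=5.5,interpolation=cv2.INTER_CUBIC)
save(np.clip(np.hstack([A,B])*1.3,0,255).astype('uint8'),'cap2')
print(get_state()['force'],get_state()['ee_pos'])
E
```

```text
[-1.14564004 -0.17492511  0.68283642] [0.62881597 0.13485126 0.15273352]
```

View pics/cap2.png

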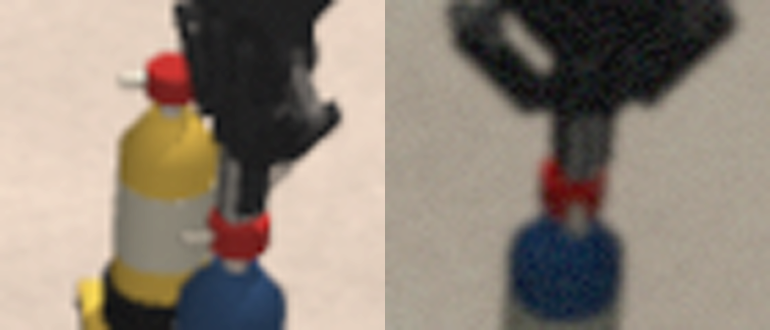

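The fingertips are just above the cap, so the true tip is about 33 mm higher than the reported TCP when shut. I'll descend by feel.

servo_tool([
  [[1,0,0,-0.002,0,0,0],[1,0,0,0,0,0,0]],
])

```text
time_s: 4.32
ee_pos: [0.6288, 0.1349, 0.1506]
ee_rot: [0.0, 0.707, 0.707, 0.0]
force: [-0.3, -0.7, -0.2]
grip_width: 0.0004
gripper_force: 0.0
```

servo_tool([
  [[1,0,0,-0.002,0,0,0],[1,0,0,0,0,0,0]],
])

```text
time_s: 4.58
ee_pos: [0.6289, 0.1348, 0.1488]
ee_rot: [0.0, 0.707, 0.707, 0.0]
force: [-0.8, -0.4, 2.9]
grip_width: 0.0004
gripper_force: 1.6
```

servo_tool([
  [[1,0,0,-0.002,0,0,0],[1,0,0,0,0,0,0]],
])

```text
time_s: 4.82
ee_pos: [0.6289, 0.1349, 0.1468]
ee_rot: [0.0, 0.707, 0.707, 0.0]
force: [-0.8, -0.8, 4.5]
grip_width: 0.0002
gripper_force: 2.2
```

servo_tool([
  [[1,0,0,-0.002,0,0,0],[1,0,0,0,0,0,0]],
])

```text
time_s: 5.08
ee_pos: [0.6289, 0.1349, 0.1448]
ee_rot: [0.0, 0.707, 0.707, 0.0]
force: [-1.3, -1.5, 5.6]
grip_width: 0.0002
gripper_force: 2.8
```

servo_tool([
  [[1,0,0,-0.002,0,0,0],[1,0,0,-0.0015,0,0,0],[1,0,0,0,0,0,0]],
])

```text
time_s: 5.45
ee_pos: [0.629, 0.1349, 0.1424]
ee_rot: [0.0, 0.707, 0.707, 0.0]
force: [-2.7, 0.4, 13.5]
grip_width: -0.0003
gripper_force: 6.6
```

servo_tool([
  [[1,0,0,-0.0015,0,0,0],[1,0,0,0,0,0,0]],
])

```text
time_s: 5.7
ee_pos: [0.6291, 0.1349, 0.1423]
ee_rot: [0.001, 0.707, 0.707, 0.001]
force: [-8.3, -0.2, 23.3]
grip_width: -0.0002
gripper_force: 11.8
```

servo_tool([
  [[1,0,0,0.015,0,0,0],[1,0,0,0.02,0,0,0],[1,0,0,0.025,0,0,0],[1,0,0,0.03,0,0,0],[0,-0.025,-0.055,0,0,0,0],[0,-0.025,-0.055,0,0,0,0],[0,-0.025,-0.055,0,0,0,-6],[0,-0.025,-0.055,0,0,0,-6],[0,-0.025,-0.055,0,0,0,-6],[0,-0.02,-0.055,0,0,0,0]],
])

```text
time_s: 6.95
ee_pos: [0.4826, -0.1966, 0.2296]
ee_rot: [-0.0, 0.809, 0.587, -0.0]
force: [0.8, -1.4, 0.4]
grip_width: 0.0857
gripper_force: 0.0
```

servo_tool([
  [[0,0,0,0,0,0,0],[0,0,0,0,0,0,0]],
])

```text
time_s: 7.2
ee_pos: [0.4837, -0.1951, 0.2295]
ee_rot: [-0.0, 0.809, 0.587, 0.0]
force: [0.4, -0.3, 0.1]
grip_width: 0.0854
gripper_force: 0.0
```

```bash
python3 - <<'E'
from h import *
K,T=cam('wrist'); im=capture('wrist'); np.save('w2.npy',im)
h=cv2.cvtColor(im,cv2.COLOR_RGB2HSV).astype(int)
for nm,m in (('copper',(h[...,0]>3)&(h[...,0]<13)&(h[...,1]>110)&(h[...,2]>50)),('blue',(h[...,0]>100)&(h[...,0]<125)&(h[...,1]>140)&(h[...,2]>40))):
    k,l,st,ce=cv2.connectedComponentsWithStats(m.astype('uint8')); i=1+st[1:,4].argmax()
    cs,_=cv2.findContours((l==i).astype('uint8'),0,2); c=max(cs,key=cv2.contourArea)
    ap=cv2.approxPolyDP(c,4,True)[:,0]; print(nm,st[i],ap.tolist())
    for z in ((.004,.04) if nm=='copper' else (.049,.085)):
        P=np.array([ray(K,T,p,z)[:2] for p in c[:,0]],'f4'); print(z,[np.round(v,4) for v in cv2.minAreaRect(P*1000)],P.mean(0).round(4))
print('cam',T[:3,3])
save(im,'w2')
E
```

```text
copper [ 249  143   81   32 2321] [[249, 143], [256, 147], [256, 174], [327, 173], [329, 143]]
0.004 [array([ 529.4915, -217.1693]), array([ 43.3996, 108.9332]), np.float64(71.9022)] [ 0.5172 -0.2231]
0.04 [array([ 527.6835, -208.3828]), array([39.541 , 99.2481]), np.float64(71.9022)] [ 0.5165 -0.2137]
blue [249 145   6  37 220] [[250, 145], [249, 181], [254, 181]]
0.049 [array([ 482.2523, -197.5225]), array([45.2245,  6.2617]), np.float64(71.9021)] [ 0.4839 -0.1908]
0.085 [array([ 484.9453, -189.6029]), array([40.7009,  5.6353]), np.float64(71.8971)] [ 0.4864 -0.1835]
cam [ 0.50915697 -0.11834373  0.40890761]
```

View pics/w2.png

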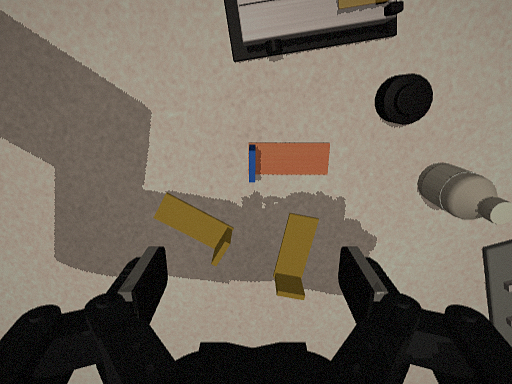

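The wrist picture shows the copper strip with its tab at (252,163) and its lead at (329,158), already square to the gripper. The plate measures 109 x 43 mm at table height, so the wrist pose is right and only the fingers are short. Both yellow decoys are clear of the fingers.

servo_tool([
  [[0,-0.0017,-0.0074,-0.04,0,0,0],[0,0,0,-0.05,0,0,0],[0,0,0,-0.05,0,0,0],[0,0,0,-0.04,0,0,0],[0,0,0,-0.03,0,0,0],[0,0,0,-0.015,0,0,0],[0,0,0,0,0,0,0]],
])

```text
time_s: 8.12
ee_pos: [0.482, -0.2015, 0.0043]
ee_rot: [-0.001, 0.809, 0.588, -0.0]
force: [-0.1, 0.4, 1.1]
grip_width: 0.0855
gripper_force: 0.0
```

servo_tool([
  [[0,0,0,-0.01,0,0,0],[0,0,0,-0.01,0,0,0],[0,0,0,0,0,0,0]],
])

```text
time_s: 8.5
ee_pos: [0.4816, -0.2023, -0.0158]
ee_rot: [-0.0, 0.809, 0.588, -0.0]
force: [-0.6, -0.1, 0.8]
grip_width: 0.0855
gripper_force: 0.0
```

servo_tool([
  [[0.5,0,0,0,0,0,0],[0.8,0,0,0,0,0,0],[1,0,0,0,0,0,0],[1,0,0,0,0,0,0],[1,0,0,0,0,0,0],[1,0,0,0,0,0,0]],
], squeeze=30)

```text
time_s: 9.25
ee_pos: [0.4822, -0.2026, -0.0151]
ee_rot: [0.0, 0.809, 0.588, 0.0]
force: [-1.2, 1.1, 2.8]
grip_width: 0.0075
gripper_force: 30.9
```

servo_tool([
  [[1,0,0,0.015,0,0,0],[1,0,0,0.03,0,0,0],[1,0,0,0.04,0,0,0],[1,0.003,0.035,0,0,0,2.6],[1,0.003,0.05,0,0,0,2.6],[1,0.004,0.05,0,0,0,2.6],[1,0.004,0.04,0,0,0,0],[1,0,0.026,0,0,0,0],[1,0,0,0,0,0,0],[1,0,0,0,0,0,0]],
], squeeze=70)

```text
time_s: 10.5
ee_pos: [0.4963, -0.002, 0.0701]
ee_rot: [0.0, 0.767, 0.641, 0.0]
force: [0.4, -0.5, -1.1]
grip_width: 0.0068
gripper_force: 68.4
```

```bash
python3 - <<'E'
from h import *
K,T=cam('wrist'); im=capture('wrist'); np.save('w3.npy',im); a=capture('scene');b=capture('side');np.save('a3.npy',a);np.save('b3.npy',b)
A=cv2.resize(a[200:280,225:325],None,fx=3.9,fy=3.9,interpolation=cv2.INTER_CUBIC)
B=cv2.resize(b[180:260,235:335],None,fx=3.9,fy=3.9,interpolation=cv2.INTER_CUBIC)
W=cv2.resize(im[60:204,112:512],(780,281),interpolation=cv2.INTER_CUBIC)
save(np.clip(np.vstack([np.hstack([A,B]),W])*1.3,0,255).astype('uint8'),'st3'); print(get_state()['ee_pos'],get_state()['ee_rot'],get_state()['force'],get_state()['grip_width'])
E
```

```text
[ 0.49619923 -0.00242706  0.06986987] [1.24383823e-04 7.67561674e-01 6.40975086e-01 2.08236973e-06] [ 0.02192743 -0.7435547  -1.79342728] 0.006847603620394891
```

View pics/st3.png

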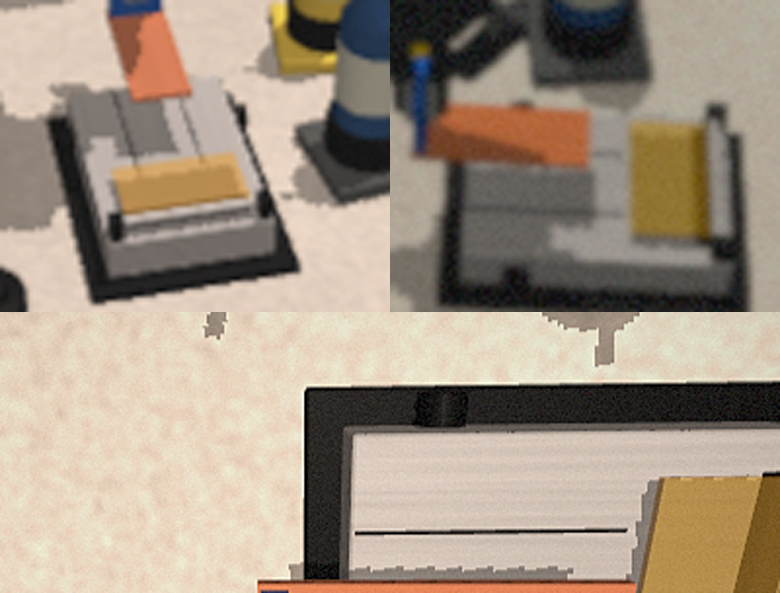

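The crop shows the strip held level above the deck, with the leaf down. In the wrist view the stage's guide line (355,534)-(628,530) is turned about 0.8° from the strip. Next, compute the offsets from these points.

```bash
python3 - <<'E'
from h import *
from scipy.optimize import least_squares
K,T=cam('wrist'); g=lambda x,y:((x+.5)/1.95-.5+112,(y-312+.5)/1.95-.5+60)
o=[((355,534),(-85,24,40)),((657,480),(20,45,51)),((352,432),(-85,60,40)),((305,388),(-100,75,8))]
for p,l in o: print(l,ray(K,T,g(*p),l[2]/1e3).round(4))
a=ray(K,T,g(355,534),.04);b=ray(K,T,g(628,530),.04);yaw=np.arctan2(*(b-a)[[1,0]]);print('yaw',np.degrees(yaw))
c,s=np.cos(yaw),np.sin(yaw);M=np.array([[c,-s],[s,c]])
O=[ray(K,T,g(*p),l[2]/1e3)[:2]-M@(np.array(l[:2])/1e3) for p,l in o];print('origin',np.round(O,4));O=np.mean(O[:3],0)
tip=ray(K,T,g(636,580),.089)[:2]; q=get_state()['ee_pos']; y2=np.radians(-10.3)
lead=tip-.022*np.array([-np.sin(y2),np.cos(y2)]); print('lead',lead,'stage',M.T@(lead-O),'tcp-lead dist',np.linalg.norm(lead-q[:2]),'tcp in stage',M.T@(q[:2]-O),M)
print(get_state()['ee_pos'])
E
```

```text
(-85, 24, 40) [0.5306 0.0162 0.04  ]
(20, 45, 51) [0.6336 0.0198 0.051 ]
(-85, 60, 40) [0.5347 0.0531 0.04  ]
(-100, 75, 8) [0.5223 0.0696 0.008 ]
yaw -9.467783251890863
origin [[ 0.6105 -0.0214]
 [ 0.6065 -0.0213]
 [ 0.6086 -0.0201]
 [ 0.6086 -0.0208]]
lead [ 0.60078604 -0.01960663] stage [-7.86210169e-03  2.26410086e-05] tcp-lead dist 0.1059883905798171 tcp in stage [-0.11385018 -0.0002356 ] [[ 0.98637825  0.164493  ]
 [-0.164493    0.98637825]]
[ 0.49619923 -0.00242706  0.06986987]
```

servo_tool([
  [[1,0,-0.001,-0.02,0,0,0.8],[1,0,0,-0.015,0,0,0],[1,0,0,-0.006,0,0,0],[1,0,0,0,0,0,0],[1,0,0,0,0,0,0]],
])

```text
time_s: 11.28
ee_pos: [0.4965, -0.0026, 0.0291]
ee_rot: [0.0, 0.763, 0.647, 0.0]
force: [0.8, 0.5, -1.3]
grip_width: 0.0071
gripper_force: 68.4
```

servo_tool([
  [[1,0,0,-0.002,0,0,0],[1,0,0,0,0,0,0]],
])

```text
time_s: 11.52
ee_pos: [0.4962, -0.0025, 0.0268]
ee_rot: [0.0, 0.763, 0.647, 0.0]
force: [-0.2, -0.2, -2.1]
grip_width: 0.0065
gripper_force: 68.4
```

servo_tool([
  [[1,0,0,-0.001,0,0,0],[1,0,0,0,0,0,0]],
])

```text
time_s: 11.78
ee_pos: [0.4961, -0.0025, 0.0257]
ee_rot: [-0.0, 0.763, 0.647, -0.0]
force: [-0.6, -0.3, -0.9]
grip_width: 0.007
gripper_force: 68.4
```

servo_tool([
  [[1,0,0,-0.001,0,0,0],[1,0,0,0,0,0,0]],
])

```text
time_s: 12.02
ee_pos: [0.4961, -0.0026, 0.0249]
ee_rot: [0.0, 0.763, 0.647, 0.0]
force: [-1.5, -0.2, 3.4]
grip_width: 0.0066
gripper_force: 69.0
```

servo_tool([
  [[1,0,0,-0.0005,0,0,0],[1,0,0,0,0,0,0]],
])

```text
time_s: 12.28
ee_pos: [0.4961, -0.0025, 0.0248]
ee_rot: [0.0, 0.763, 0.647, 0.0]
force: [-3.7, 0.3, 10.0]
grip_width: 0.007
gripper_force: 70.3
```

servo_tool([
  [[1,0,0,0.0006,0,0,0],[1,0.0099,-0.0016,0,0,0,0],[1,0.0099,-0.0017,0,0,0,0],[1,0.0099,-0.0016,0,0,0,0],[1,0,0,0,0,0,0]],
])

```text
time_s: 12.9
ee_pos: [0.5266, -0.0076, 0.0249]
ee_rot: [0.0, 0.763, 0.647, 0.0]
force: [0.6, 0.3, 2.5]
grip_width: 0.0067
gripper_force: 69.2
```

```bash
cat > chk.py <<'E'
from h import *
K,T=cam('wrist'); im=capture('wrist'); s=get_state()
h=cv2.cvtColor(im,cv2.COLOR_RGB2HSV).astype(int)
m=((h[...,0]>3)&(h[...,0]<13)&(h[...,1]>110)&(h[...,2]>50)).astype('uint8')
cols=[c for c in range(0,512) if m[:,c].sum()>3]; P=[]
for c in cols[::4]: P.append((c,np.where(m[:,c])[0].min()))
O=np.array([.6086,-.021]);y=np.radians(-9.47);M=np.array([[np.cos(y),-np.sin(y)],[np.sin(y),np.cos(y)]])
Q=np.array([M.T@(ray(K,T,p,.044)[:2]-O) for p in P]); print('strip edge in stage (mm)',(Q*1000).round(1)[::4].tolist()); 
print('tcp stage',(M.T@(s['ee_pos'][:2]-O)*1000).round(1),s['ee_pos'].round(4),s['force'].round(1),s['time_s'])
np.save('w4.npy',im); b=capture('side'); np.save('b4.npy',b); np.save('a4.npy',capture('scene'))
hb=cv2.cvtColor(b,cv2.COLOR_RGB2HSV).astype(int); mm=((hb[...,0]>12)&(hb[...,0]<25)&(hb[...,1]>120)&(hb[...,2]>80)); mm[:180]=0;mm[250:]=0;mm[:,:280]=0;mm[:,345:]=0
print('amber side px',np.argwhere(mm).mean(0).round(2),mm.sum())
E
python3 chk.py
```

```text
strip edge in stage (mm) [[-87.3, 23.7], [-78.2, 23.1], [-69.1, 23.1], [-60.0, 23.1], [-50.9, 23.1], [-41.8, 23.1], [-32.7, 23.1], [-23.6, 23.1], [-14.5, 23.1], [-5.4, 23.1], [3.7, 23.1], [12.8, 23.1], [22.0, 22.5]]
tcp stage [-83.1  -0.3] [ 0.5266 -0.0076  0.025 ] [ 1.  -0.5  1.7] 12.95
amber side px [225.79 305.79] 549
```

servo_tool([
  [[1,0.0099,-0.0018,0,0,0,0],[1,0.0099,-0.0018,0,0,0,0],[1,0.0099,-0.0017,0,0,0,0],[1,0,0,0,0,0,0]],
])

```text
time_s: 13.55
ee_pos: [0.5555, -0.0127, 0.025]
ee_rot: [-0.0, 0.763, 0.647, -0.0]
force: [-1.3, 0.7, 6.3]
grip_width: 0.0069
gripper_force: 69.6
```

servo_tool([
  [[1,0.003,-0.0005,0,0,0,0],[1,0.002,-0.0003,0,0,0,0],[1,0,0,0,0,0,0]],
])

```text
time_s: 13.92
ee_pos: [0.5586, -0.0132, 0.0249]
ee_rot: [-0.001, 0.763, 0.647, -0.001]
force: [-7.9, 0.7, 12.6]
grip_width: 0.0072
gripper_force: 70.6
```

servo_tool([
  [[1,0.002,-0.0003,0,0,0,0],[1,0,0,0,0,0,0]],
])

```text
time_s: 14.18
ee_pos: [0.5607, -0.0135, 0.025]
ee_rot: [-0.001, 0.763, 0.647, -0.001]
force: [-7.9, 1.2, 12.4]
grip_width: 0.0065
gripper_force: 70.6
```

servo_tool([
  [[1,0,0,0.0005,0,0,0],[1,0.001,-0.0002,0,0,0,0],[1,0,0,0,0,0,0]],
])

```text
time_s: 14.55
ee_pos: [0.5636, -0.0141, 0.0251]
ee_rot: [-0.0, 0.763, 0.647, -0.0]
force: [0.2, -0.4, -1.5]
grip_width: 0.0065
gripper_force: 68.5
```

```bash
python3 chk.py; python3 - <<'E'
from h import *
im=np.load('w4.npy'); save(np.clip(im*1.3,0,255).astype('uint8'),'w4')
a=np.load('a4.npy');b=np.load('b4.npy')
A=cv2.resize(a[200:280,225:325],None,fx=3.9,fy=3.9,interpolation=cv2.INTER_CUBIC)
B=cv2.resize(b[180:260,235:335],None,fx=3.9,fy=3.9,interpolation=cv2.INTER_CUBIC)
W=cv2.resize(im[60:204,112:512],(780,281),interpolation=cv2.INTER_CUBIC)
save(np.clip(np.vstack([np.hstack([A,B]),W])*1.3,0,255).astype('uint8'),'st4')
E
```

```text
strip edge in stage (mm) [[-49.8, 22.7], [-40.7, 22.7], [-31.6, 22.7], [-22.5, 22.7], [-13.4, 22.7], [-4.3, 22.7], [4.8, 22.7], [14.0, 22.7]]
tcp stage [-45.6  -0.6] [ 0.5635 -0.014   0.0251] [-0.2 -0.2 -1.9] 14.6
amber side px [225.79 305.64] 555
```

View pics/st4.png

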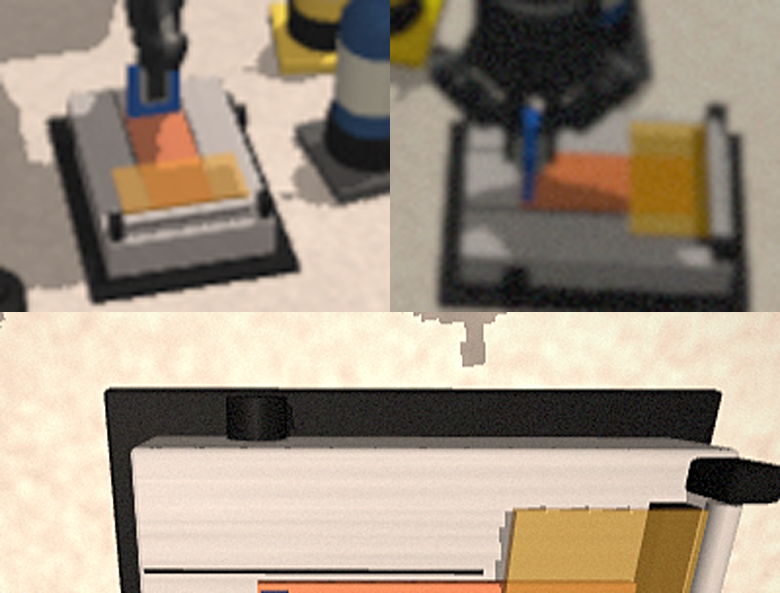

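The picture shows the strip under the flat leaf, centred (y about +0.7 mm) and square. Its lead edge at (636,585) is about 2-3 mm from the stop bar (648). I'll ease it to the bar, then press down.

servo_tool([
  [[1,0.001,-0.0002,0,0,0,0],[1,0,0,0,0,0,0]],
])

```text
time_s: 14.95
ee_pos: [0.5646, -0.0143, 0.0253]
ee_rot: [0.0, 0.763, 0.647, 0.0]
force: [-0.3, 0.8, -1.7]
grip_width: 0.0065
gripper_force: 68.5
```

servo_tool([
  [[1,0.001,-0.0002,0,0,0,0],[1,0,0,0,0,0,0]],
])

```text
time_s: 15.2
ee_pos: [0.565, -0.0143, 0.0252]
ee_rot: [-0.0, 0.763, 0.647, -0.0]
force: [-2.6, -0.2, 0.3]
grip_width: 0.0071
gripper_force: 68.7
```

servo_tool([
  [[1,0,0,-0.001,0,0,0],[1,0,0,-0.0006,0,0,0],[1,0,0,0,0,0,0],[1,0,0,0,0,0,0],[1,0,0,0,0,0,0]],
])

```text
time_s: 15.82
ee_pos: [0.565, -0.0143, 0.0249]
ee_rot: [-0.0, 0.763, 0.647, -0.0]
force: [-9.2, 0.7, 17.2]
grip_width: 0.0068
gripper_force: 71.3
```

```bash
python3 chk.py; python3 -c "
from h import *
s=get_state();print(s['ee_rot'],s['gripper_force'],s['joint_vel'].round(4))"
```

```text
strip edge in stage (mm) [[-48.3, 22.8], [-39.2, 22.8], [-30.1, 22.8], [-21.0, 22.8], [-11.9, 22.8], [-2.8, 22.8], [6.3, 22.8], [15.3, 22.8]]
tcp stage [-44.1  -0.6] [ 0.565  -0.0143  0.0249] [-9.   1.9 17.1] 15.875
amber side px [225.83 305.62] 554
[-5.12341295e-05  7.62626799e-01  6.46838741e-01 -8.02234358e-05] 71.32036685943604 [-0.0004 -0.0003  0.0018 -0.0002  0.002   0.0016]
```

```bash
python3 -c "
from station import *
print(sign_off())"
```

```text
the job is handed in; nothing more can be done
None
```

The job is handed in, but no verdict came back. The cap was pressed to its stop and released, and the strip is held at the stop bar, centred to about 1 mm, square and pressed down with about 17 N, with the leaf still down and no contact made with the bottle, beaker or roller.

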